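# Balance a six-place centrifuge rotor

## Robot

A 6-joint arm with a two-finger parallel gripper is mounted at the origin on a cart in front of the work surface, level with it; the furniture and walls round the work are solid. World frame = base frame: x ahead of the robot, y to its left, z up, the work surface at z = 0. Lengths are in mm, angles in degrees, forces in N, time in s.
With the tool pointing down it reaches from about 350 to 875 mm from the base axis. Payload 4.2 kg.
Tool frame: the origin (TCP) lies at the very end of the fingers, on their centre line; the grasp point (between the pads) lies arm.grip_point_offset behind it (arm.grip_point_offset is the distance from the TCP to the grasp point, in mm); x points along the fingers, z is the direction in which the jaws open and shut, and the axes are right-handed (so a half turn about x gives the same grasp; the last joint's range is limited). The gripper opens to 85 mm and grips with 20 to 120 N. Pads are 22 mm wide; open, the fingers measure 114 mm over their backs; the gripper's body (76 mm by 85 mm) begins 54 mm behind the grasp point. The pads swing forward as they close: fully open they stand 13 mm farther back than shut.
Start: joints at [81.165, 22.042, 0.453, 0, -68.411, -14.817], TCP at [250.701, 572.493, 202.512] pointing down, gripper open.
Joint ranges: [-179.83, 179.83], [-69.29, 118.12], [-61.27, 80.66], [-181.25, 117.63], [-171.15, -9.14], [-177.46, 177.46]. Speed limits (degrees/s): [159.86, 159.86, 180, 180, 180, 180].

## Interface

Orientations are given as [roll, pitch, yaw] about the fixed x, y, z axes, in that order (R = Rz(yaw) Ry(pitch) Rx(roll)).
In Python, from plant import arm, optics gives the robot as it stands. The module is installed in compiled form; this text tells all that it offers.
- The arm moves only by the tool send_rows, never from a script. Its arguments are lists of equal length, an entry for each row: "dp": the shift along the world's x, y, z in cm, a list of three; "turn": the turn about the world's z in degrees. In form: {"dp": [[tx, ty, tz], ...], "turn": [turn, ...]}. A call has 1 to 5 rows; each row is the pose to reach, as a shift and turn from the pose measured when the call began; what a row does not reach only later rows make up. A row lasts 1/10 s, in which the tool goes at most 50 mm and 8.59 degrees, less where a joint would pass 70% of its speed; a pose out of reach is approached as far as the arm can. A call with a gripper value outside its range is refused whole. "hand" is the closure in counts, from 0 (fully open) to 255 (shut), set as the call begins (left out, the last holds). The fingers move at their own pace and stop on an object; "force" is the grip in N (left out, the last holds). Time passes only in rows, so rows that repeat a pose let the fingers close. It gives the time, the measured TCP pose, the force and the opening at its end, in the units of the state.
- arm.read_state(): the state, without advancing time (a new reading comes with each control period).
- optics.grab_frame(name): name is "scene" or "top" or "wrist"; returns a dict with "pixels" (420x560x3 uint8, red, green, blue), "depth" (420x560 float32, mm along the optical axis (not along the pixel's ray), 0 where there is no reading), "fx", "fy", "cx", "cy" (pixels), "rvec" (rotation vector, rad) and "tvec" (3), from world to camera coordinates, as OpenCV has them. Camera axes: x right, y down, z forward; pixel columns grow to the right and rows downward; lengths in mm; the calibration is good to about 2 mm. A picture is of the moment at which its call begins.
- arm.close_job(): hands the job in, once; it reports no verdict.
The state is a dict: "time": time; "q": joint angles; "joint_velocities": joint speeds; "effort": joint torques, N m; "ee_pos": TCP position; "eef_rot": TCP orientation; "wrist_force": force on the tool from outside, world axes, zero at the start; "torque": the same for the moment, N m; "opening": finger opening in mm.
Only numpy, scipy, OpenCV 4.12 (cv2) and the standard library are available. Lean on these libraries where they do the work, as an engineer would, in place of code of your own. Each camera call takes 0.05 s, during which the arm holds its last target.

## Task

The centrifuge rotor has been loaded out of balance: its six tubes are three pairs of twins, but each faces a tube of another kind. Rearrange them, parking a tube in the small rack when you need a free place, so that all six buckets are filled again and every tube sits fully down in its bucket straight across the hub from its twin. Keep the tubes upright and leave the reagent jar where it is.

Things in the scene. Friction and masses are not known exactly. Their poses are not given: they have to be found in the camera images.
- tube_wide_a: Tall tube, 112 mm, with a WIDE flat ribbed white screw cap (30 mm across, from 91 mm above the tip to the top); from above a plain large white disc. Greyish plastic body 22 mm thick, lowest 14 mm tapering to a blunt 8 mm tip (cannot stand on the bench); 40 g. Origin: centre of the tip's underside; z up the tube. Its twin is tube_wide_b.
- tube_wide_b: Tall tube, 112 mm, with a WIDE flat ribbed white screw cap (30 mm across, from 91 mm above the tip to the top); from above a plain large white disc. Greyish plastic body 22 mm thick, lowest 14 mm tapering to a blunt 8 mm tip (cannot stand on the bench); 40 g. Origin: centre of the tip's underside; z up the tube. Its twin is tube_wide_a.
- tube_wing_a: Middle tube, 100 mm, with a WINGED white plug cap: a 24 mm disc 78 to 88 mm above the tip, and on it an upright bar 22 x 5 x 12 mm along the tube's x axis. Greyish plastic body 22 mm thick, lowest 14 mm tapering to a blunt 8 mm tip (cannot stand on the bench); 40 g. Origin: centre of the tip's underside; z up the tube. Its twin is tube_wing_b.
- tube_wing_b: Middle tube, 100 mm, with a WINGED white plug cap: a 24 mm disc 78 to 88 mm above the tip, and on it an upright bar 22 x 5 x 12 mm along the tube's x axis. Greyish plastic body 22 mm thick, lowest 14 mm tapering to a blunt 8 mm tip (cannot stand on the bench); 40 g. Origin: centre of the tip's underside; z up the tube. Its twin is tube_wing_a.
- tube_slim_a: Short tube, 88 mm, narrowing at 50 to 58 mm above the tip to a neck under a SLIM ribbed white cap (16 mm across, 62 to 88 mm above the tip); from above a small white disc on greyish shoulders. Greyish plastic body 22 mm thick, lowest 14 mm tapering to a blunt 8 mm tip (cannot stand on the bench); 40 g. Origin: centre of the tip's underside; z up the tube. Its twin is tube_slim_b.
- tube_slim_b: Short tube, 88 mm, narrowing at 50 to 58 mm above the tip to a neck under a SLIM ribbed white cap (16 mm across, 62 to 88 mm above the tip); from above a small white disc on greyish shoulders. Greyish plastic body 22 mm thick, lowest 14 mm tapering to a blunt 8 mm tip (cannot stand on the bench); 40 g. Origin: centre of the tip's underside; z up the tube. Its twin is tube_slim_a.
- rotor: Dark metal rotor on a round stand, 172 mm wide, fixed. Origin: stand centre, on the bench. Six like grey buckets, each holding a tube, on a circle of 66 mm radius round it, at 0, 60 .. 300 degrees from its x axis. Mouths at z 64 mm, bore 26 mm, 48 mm deep, cone bottom that centres the tip; a seated tube's origin is at z 16 mm. Arms between buckets up to z 63 mm, hub knob (23 mm wide) to z 76 mm.
- rack: Small empty aluminium tube rack, 92 x 92 mm, fixed. Origin: centre of its underside, on the bench. Four 27 mm holes at x, y = +-21 mm from it, deck top at z 54 mm (corner nuts to 58 mm). A tube let into a hole stands with its origin at about z 4 mm, leaning up to 4 degrees. A free place to park a tube.
- reagent_jar: Bystander: black reagent jar with black screw cap, 65 mm across, 97 mm high, origin at the centre of its underside. To be left where it is.
- microscope: Bystander: black and white microscope, standing still always in the same place between the arm's start and the rotor. Origin on the bench; it reaches from 0.20 m nearer the robot to 0.19 m farther than the origin, 0.10 m to either side, and 0.40 m up: pass over it higher than that, or in front of it.
Things that resemble listed ones, but are neither listed nor needed, are in the scene too. Leave any orange or red look-alike of the tube_slim_b alone.

How it is judged:
By the outcome, as a careful person would: the job done as asked, in the order asked, and still so for the second after the job is handed in, with the robot touching nothing.
It also fails if it takes over 102 s, if anything falls off the work surface, if the arm or the gripper's body presses on something with over 40 N, if the wrist force passes 120 N, or if a joint passes its speed limit or range.

## Working session

There is one attempt and no reset: what is moved stays moved. The work goes in short steps, Python scripts to look and compute and a tool call to move; the robot and the scene stay as the last step left them, time stands still between calls to the robot, and variables do not carry over. Pictures are saved under pics/ and viewed, and the job is handed in when it is done.

Besides the shell and the picture viewer there is one more tool, called after "Request:" as name([rows], argument=value, ...), one row to a line, values as JSON. send_rows: Moves the arm, as the interface text tells. Its arguments: {"type":"object","properties":{"dp":{"type":"array"},"turn":{"type":"array"},"hand":{"type":"number"},"force":{"type":"number"}},"required":["dp","turn"]}

```bash
mkdir -p pics; ls; python3 - <<'E'
from plant import arm, optics
import cv2,numpy as np,pickle
print(arm.grip_point_offset, arm.read_state())
d={}
for n in ["scene","top","wrist"]:
    f=optics.grab_frame(n); d[n]=f
    cv2.imwrite(f"pics/{n}0.png",f["pixels"][:,:,::-1])
    R=cv2.Rodrigues(np.array(f["rvec"],float))[0]; print(n,f["fx"],f["cx"],f["cy"],-R.T@np.array(f["tvec"]).ravel(), R[2])
pickle.dump(d,open("f0.pkl","wb"))
E
```

```text
pics
18.700000000000003 {'time': 0.0, 'q': array([ 8.11639118e+01,  2.20920791e+01,  3.80222784e-01, -2.83126578e-02,
       -6.84107918e+01, -1.48161990e+01]), 'joint_velocities': array([-0.15889286,  0.05823998,  0.00737711,  0.0159299 , -0.0321386 ,
       -0.02855084]), 'effort': array([ 3.81654627e-04, -3.92293596e+01,  1.88398898e+01,  4.18622106e+00,
       -4.59960167e-03, -1.60018068e-06]), 'ee_pos': array([250.47382991, 571.91722267, 201.412542  ]), 'eef_rot': array([   2.71170003,   89.87456056, -110.95103302]), 'wrist_force': array([ 0.65188775, -0.70863717, -0.4425579 ]), 'torque': array([-0.03038616, -0.01667068, -0.05845113]), 'opening': 85.71420159905094}
scene 524.9576361054143 268.49168432052477 208.6858981573237 [  18.22523828 -403.45455022  584.58233398] [ 0.56047337  0.60113848 -0.56965089]
top 520.1089934877858 280.8711438993478 209.53242730442835 [362.7541016  173.92909786 958.19515622] [ 0.19866611 -0.01333109 -0.97997656]
wrist 355.92066481418095 283.32904935832795 212.11412149030866 [320.43837258 541.76804826 371.88382   ] [-0.27442023  0.11871909 -0.95425328]
```

View pics/scene0.png

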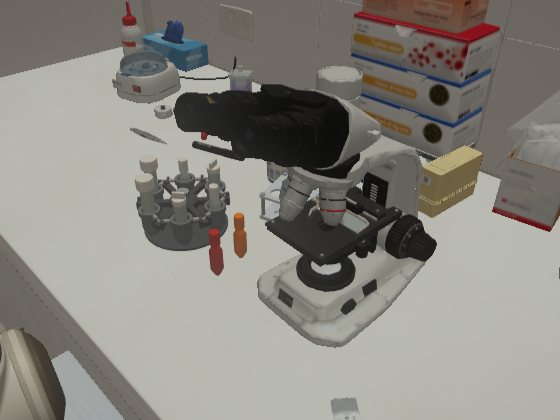

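View pics/top0.png

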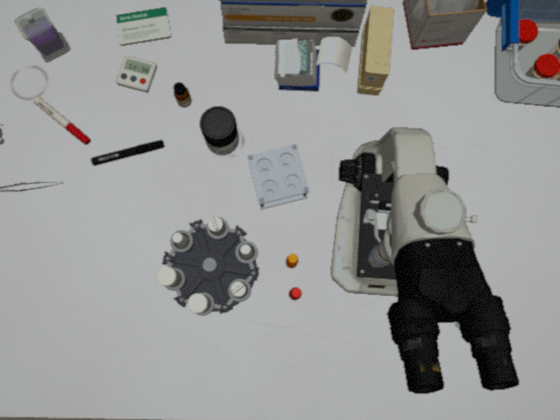

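View pics/wrist0.png

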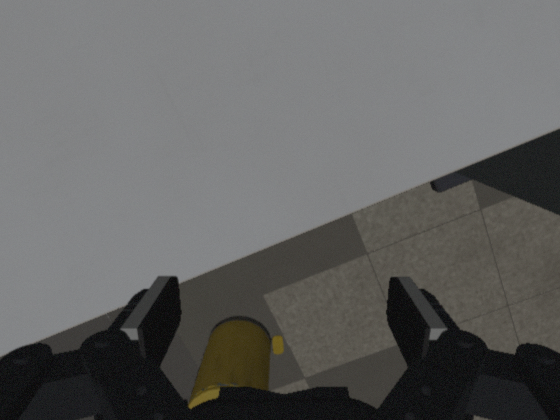

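The scene picture shows the rotor at about (185,210), with orange and red look-alikes beside it at (240,235) and (217,252). In the top picture the hub is at (209,265), the rack at (278,175), the jar at (219,128) and the microscope at right. The wrist camera is over the cart edge and shows nothing useful.

```bash
cat > h.py <<'E'
import numpy as np,cv2,pickle
def cam(f):
    R=cv2.Rodrigues(np.array(f["rvec"],float))[0]; t=np.array(f["tvec"],float).ravel(); return R,t
def world(f,u,v,z=None):
    R,t=cam(f); r=np.array([(u-f["cx"])/f["fx"],(v-f["cy"])/f["fy"],1.0]); c=-R.T@t; d=R.T@r
    if z is None: return c+d*f["depth"][int(round(v)),int(round(u))]
    return c+d*(z-c[2])/d[2]
def cloud(f):
    R,t=cam(f); v,u=np.mgrid[0:420,0:560]; D=f["depth"].astype(float)
    P=np.stack([(u-f["cx"])/f["fx"]*D,(v-f["cy"])/f["fy"]*D,D],-1)
    W=(P-t)@R; W[D<=0]=np.nan; return W
def proj(f,p):
    R,t=cam(f); q=R@np.asarray(p,float)+t; return f["fx"]*q[0]/q[2]+f["cx"],f["fy"]*q[1]/q[2]+f["cy"]
E
python3 - <<'E'
from h import *
f=pickle.load(open("f0.pkl","rb"))["top"]
for n,u,v in [("hub",209,265),("jar",218,124),("rack",278,175),("h1",265,163),("h2",290,157),("h3",270,191),("h4",295,185),("org",292,260),("red",295,293),("t0",180,240),("t1",217,225),("t2",246,251),("t3",238,289),("t4",200,301),("t5",170,276)]:
    print(n,world(f,u,v).round(1))
x0,y0=140,205
im=f["pixels"][200:325,145:320,::-1]; cv2.imwrite("pics/topz.png",cv2.resize(im,None,fx=4.5,fy=4.5,interpolation=cv2.INTER_CUBIC))
W=cloud(f); h=W[...,2][200:325,145:320]; g=np.nan_to_num(h); g=np.clip(g*255/140,0,255).astype(np.uint8)
cv2.imwrite("pics/toph.png",cv2.resize(cv2.applyColorMap(g,cv2.COLORMAP_JET),None,fx=4.5,fy=4.5,interpolation=cv2.INTER_NEAREST))
E
```

```text
hub [443.2 281.5  76.6]
jar [687.3 274.8  96.2]
rack [609.2 168.   54.4]
h1 [643.6 192.8  11.8]
h2 [656.3 145.7  13. ]
h3 [591.  182.1   5.7]
h4 [602.  135.5  12.6]
org [453.2 141.9  89.3]
red [398.8 136.   88.2]
t0 [481.3 328.4 100.9]
t1 [507.3 268.  103.8]
t2 [465.  218.4 103.6]
t3 [402.2 228.5 116.9]
t4 [381.8 286.8 127.3]
t5 [419.9 336.  127.7]
```

View pics/topz.png

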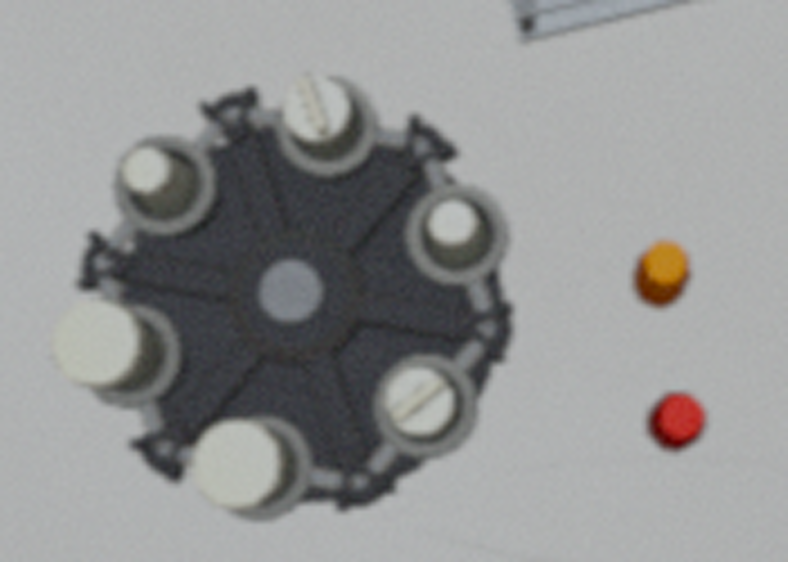

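View pics/toph.png

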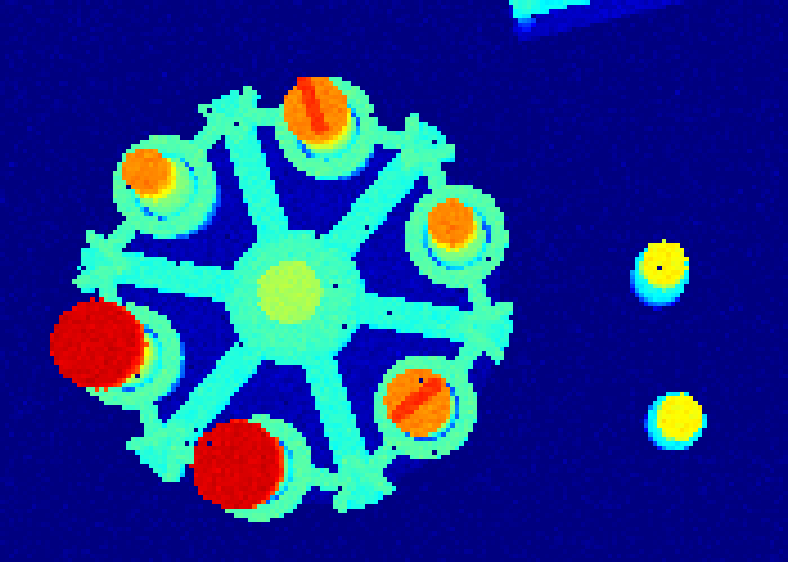

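```bash
python3 - <<'E'
from h import *
from scipy.spatial.transform import Rotation as Ro
from scipy.optimize import least_squares
f=pickle.load(open("f0.pkl","rb"))["top"]
W=cloud(f); z=W[...,2]
def comp(u,v,lo,hi):
    m=((z>lo)&(z<hi)).astype(np.uint8); n,l=cv2.connectedComponents(m); k=l[v,u]
    P=W[l==k]; c,_=cv2.minEnclosingCircle(P[:,:2].astype(np.float32)); return P[:,:2].mean(0),np.array(c),P[:,2].mean(),len(P),k
o=[]
for n,u,v,lo,hi in [("t0",180,240,97,108),("t1",213,226,97,122),("t2",246,250,97,108),("t3",238,289,97,122),("t4",198,301,120,134),("t5",167,276,120,134),("hub",209,265,70,80),("jar",218,124,90,103),("org",292,259,80,95),("red",295,293,80,95)]:
    a,c,zz,N,k=comp(u,v,lo,hi); print(n,a.round(1),c.round(1),round(zz,1),N,k)
    if n[0]=='t': o.append(c if n!="x" else a)
o=np.array(o)
# rotor fit
def res(p): 
    a=p[2]+np.radians(-60)*np.arange(6)
    return (o-np.c_[p[0]+66*np.cos(a),p[1]+66*np.sin(a)]).ravel()
c=o.mean(0);a0=np.arctan2(*(o[0]-c)[::-1]); s=least_squares(res,[*c,a0]); print("rotor",s.x[:2],np.degrees(s.x[2]),"res",s.fun.reshape(6,2).round(1))
a=s.x[2]-np.radians(60)*np.arange(6); print(np.c_[s.x[0]+66*np.cos(a),s.x[1]+66*np.sin(a)].round(1))
# rack deck
m=(z>45)&(z<62)&(W[...,0]>540)&(W[...,0]<680)&(W[...,1]>100)&(W[...,1]<230)
r=cv2.minAreaRect(W[m][:,:2].astype(np.float32)); print("rack",r)
b=np.radians(r[2])
for sx in(-21,21):
  for sy in(-21,21):
    p=np.array(r[0])+[sx*np.cos(b)-sy*np.sin(b),sx*np.sin(b)+sy*np.cos(b)]; print(p.round(1),np.round(proj(f,[*p,54])))
m=(z>20)&(z<600)&(W[...,0]>300)&(W[...,0]<800)&(W[...,1]<110); P=W[m]
for lo in range(20,420,50):
    q=P[(P[:,2]>lo)&(P[:,2]<lo+50)]; 
    if len(q): print(lo,q[:,:2].min(0).round(),np.percentile(q[:,1],[90,99]).round(),q[:,:2].max(0).round())
from plant import arm
s=arm.read_state(); M=Ro.from_euler("xyz",s["eef_rot"],degrees=True).as_matrix(); print(M.round(2))
E
```

```text
t0 [485.2 333.2] [485.1 333.6] 103.5 85 177
t1 [508.7 271.8] [509.4 272.3] 106.8 167 182
t2 [468.6 220.8] [468.6 220.5] 103.7 81 178
t3 [402.9 230.2] [403.2 230.6] 106.9 174 188
t4 [378.9 291.4] [379.2 292. ] 127.8 306 33
t5 [420.  342.8] [420.4 343.6] 127.8 309 32
hub [444.1 281.9] [444.2 282.2] 76.0 159 95
jar [689.  276.4] [690.3 277.2] 96.3 1020 12
org [456.9 141.6] [457.4 141.7] 87.8 76 157
red [400.2 135.1] [400.5 135.1] 87.6 82 162
rotor [444.33367411 282.09645844] 51.41837415444741 res [[-0.4 -0.1]
 [-0.2  0. ]
 [ 0.2 -0.1]
 [ 0.   0.1]
 [ 0.1  0.1]
 [ 0.2  0. ]]
[[485.5 333.7]
 [509.6 272.2]
 [468.4 220.7]
 [403.2 230.5]
 [379.1 291.9]
 [420.2 343.5]]
rack ((613.0322875976562, 169.00567626953125), (93.59099578857422, 92.0024642944336), 15.542228698730469)
[598.4 143.1] [292. 181.]
[587.2 183.6] [269. 187.]
[638.9 154.4] [286. 159.]
[627.6 194.9] [263. 165.]
20 [ 402. -372.] [51. 64.] [800. 109.]
70 [ 577. -346.] [50. 63.] [800.  64.]
120 [ 421. -314.] [33. 40.] [799.  43.]
170 [436. -59.] [28. 32.] [655.  32.]
220 [433. -60.] [15. 22.] [635.  24.]
270 [358. -86.] [21. 23.] [555.  24.]
320 [ 300. -100.] [20. 35.] [514.  38.]
370 [300. -94.] [15. 22.] [393.  24.]
[[-0.    0.92 -0.4 ]
 [-0.   -0.4  -0.92]
 [-1.    0.    0.  ]]
```

Request:
send_rows([
  [3.5,-3.5,0],
  [7,-7,0],
  [10.5,-10.5,0],
  [14,-14,0],
  [17.5,-17.5,0],
], turn=[3,6,9,12,15], hand=115, force=40)

```text
time: 0.65
ee_pos: [426.4, 395.4, 201.5]
eef_rot: [-2.5, 89.9, -101.1]
wrist_force: [0.5, 1.4, 0.6]
opening: 46.8
```

Request:
send_rows([
  [3,-3.1,0],
  [5.9,-6.17,0],
  [5.9,-6.17,-3],
  [5.9,-6.17,-5],
], turn=[0,0,0,0])

```text
time: 1.05
ee_pos: [485.9, 331.9, 150.0]
eef_rot: [-27.5, 89.8, -126.2]
wrist_force: [-0.8, 0.1, -0.4]
opening: 46.7
```

```bash
cat > look.py <<'E'
import sys
from plant import arm, optics
from h import *
def look(name,tag):
    f=optics.grab_frame(name); cv2.imwrite(f"pics/{tag}.png",f["pixels"][:,:,::-1]); pickle.dump(f,open(f"{tag}.pkl","wb")); return f
if __name__=="__main__":
    for n in sys.argv[2:]: look(n,n+sys.argv[1])
    s=arm.read_state(); print(round(s["time"],2),s["ee_pos"].round(1),"jaw",round(s["eef_rot"][2]-s["eef_rot"][0],1),s["wrist_force"].round(1),round(s["opening"],1))
E
python3 look.py 1 wrist
```

```text
1.1 [483.6 330.9 146.2] jaw -98.7 [-1.3 -0.5 -3.7] 47.1
```

View pics/wrist1.png

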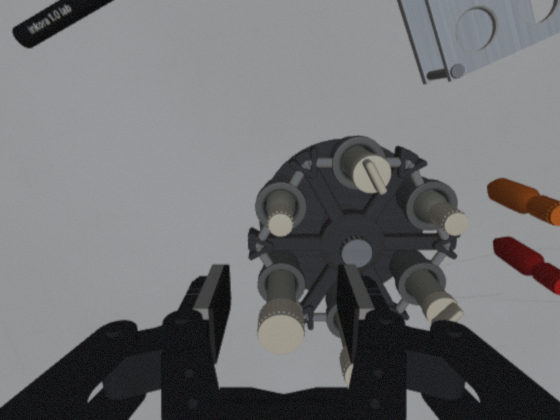

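The wrist view shows the fingers at columns 215 and 350, with the P0 slim cap at (280,222) and a wide cap at (282,330). I'll check the projection against the calibration.

```bash
python3 - <<'E'
from h import *
from plant import arm
f=pickle.load(open("wrist1.pkl","rb"));R,t=cam(f);print(-R.T@t,R[2])
s=arm.read_state();print(s["ee_pos"],s["time"])
print("tcp",proj(f,s["ee_pos"]))
for n,p in [("t0",(485.5,333.7,104)),("t5",(420.2,343.5,128)),("t1",(509.6,272.2,116))]: print(n,proj(f,p))
for u,v in[(280,226),(281,335),(213,300),(355,300),(372,178)]: print(u,v,world(f,u,v).round(1))
E
```

```text
[561.53123566 320.91500337 320.27849737] [-0.29706807  0.04352089 -0.95386398]
[483.58426395 330.91078894 146.19229046] 1.1
tcp (np.float64(286.24973945384244), np.float64(254.66145317971043))
t0 (np.float64(280.8890541402945), np.float64(225.4553802055199))
t5 (np.float64(281.21169018588813), np.float64(335.9933361262806))
t1 (np.float64(378.40067870416465), np.float64(178.91171493438128))
280 226 [484.9 334.4 103.2]
281 335 [419.9 343.7 126.6]
213 300 [500.2 354.6 212.2]
355 300 [492.6 306.2 212.1]
372 178 [510.2 275.4 113.9]
```

Request:
send_rows([
  [0.2,0.3,-1],
  [0.2,0.3,-3],
  [0.2,0.3,-5],
  [0.2,0.3,-6.5],
  [0.2,0.3,-7.1],
], turn=[0,0,0,0,0])

```text
time: 1.6
ee_pos: [485.0, 333.9, 73.8]
eef_rot: [-37.6, 89.3, -136.2]
wrist_force: [-0.8, -0.0, 0.9]
opening: 47.1
```

Request:
send_rows([
  [0,0,0],
  [0,0,0],
  [0,0,0],
  [0,0,0],
  [0,0,0],
], turn=[0,0,0,0,0], hand=255)

```text
time: 2.1
ee_pos: [486.0, 334.8, 75.4]
eef_rot: [-36.2, 89.5, -134.8]
wrist_force: [-0.3, 0.3, 5.3]
opening: -0.3
```

```bash
python3 look.py 2 wrist scene
```

```text
2.2 [486.  334.8  75.4] jaw -98.6 [0.4 0.6 5.6] -0.0
```

View pics/wrist2.png

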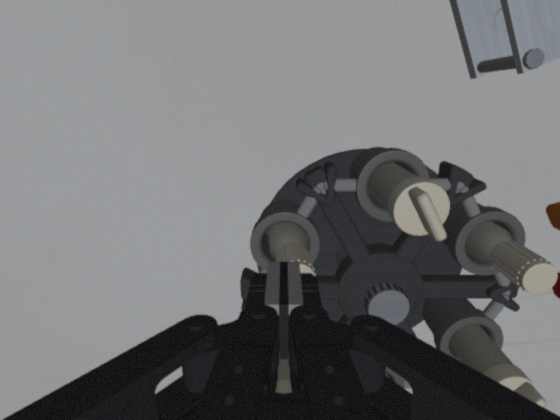

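View pics/scene2.png

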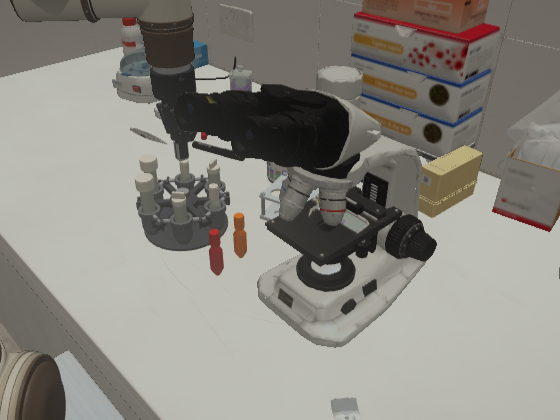

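```bash
python3 - <<'E'
from h import *
from plant import arm
f=pickle.load(open("wrist2.pkl","rb"));R,t=cam(f);print(-R.T@t,R[2])
s=arm.read_state();print("tcp",proj(f,s["ee_pos"]))
for u,v in[(276,268),(292,268),(284,264),(276,290),(292,290),(275,302),(303,266),(305,262),(310,268),(284,385),(420,205),(540,278)]: print(u,v,world(f,u,v).round(1))
cv2.imwrite("pics/wz2.png",cv2.resize(f["pixels"][200:420,180:400,::-1],None,fx=2.7,fy=2.7))
g=pickle.load(open("scene2.pkl","rb")); cv2.imwrite("pics/sz2.png",cv2.resize(g["pixels"][90:250,110:270,::-1],None,fx=3.7,fy=3.7,interpolation=cv2.INTER_CUBIC))
for p in [(485.5,333.7,104),(486,334.8,75),(486,334.8,104)]: print("scene",proj(g,p))
for u,v in[(180,158),(182,150),(183,166),(185,163)]: print(u,v,world(g,u,v).round(1))
E
```

```text
[562.41551432 324.61726659 245.34703995] [-0.30146833  0.03924326 -0.95266826]
tcp (np.float64(283.73484982948), np.float64(253.9357605429101))
276 268 [497.5 336.6 113.7]
292 268 [495.8 330.2 112.2]
284 264 [496.8 333.4 109.6]
276 290 [496.8 336.5 130. ]
292 290 [496.5 330.7 131. ]
275 302 [497.3 336.6 138.9]
303 266 [490.8 325.6 101.9]
305 262 [491.1 324.5  98.7]
310 268 [489.6 322.7 102.3]
284 385 [435.5 342.6 110.8]
420 205 [515.8 277.5 114.2]
540 278 [468.8 220.8 102.3]
scene (np.float64(181.5503929024752), np.float64(159.55284535181727))
scene (np.float64(183.02759048511777), np.float64(172.63102657998726))
scene (np.float64(181.4235142524729), np.float64(159.25307206329916))
180 158 [479.7 329.1 111.4]
182 150 [481.6 322.2 130. ]
183 166 [479.6 322.1  97.4]
185 163 [484.  321.1 102.4]
```

View pics/wz2.png

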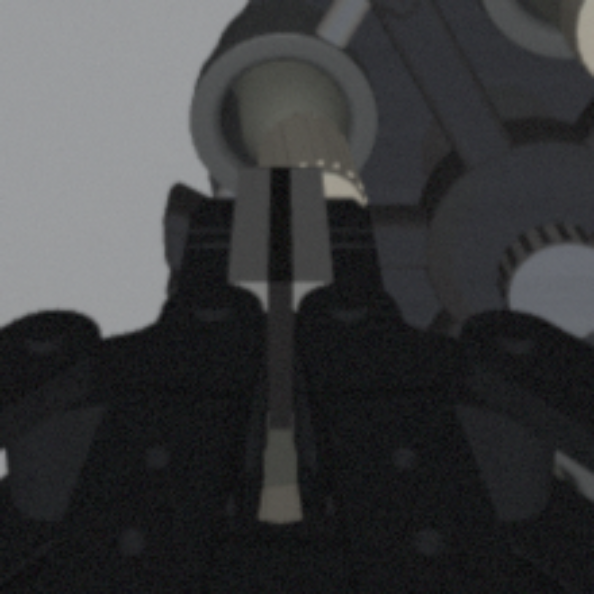

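View pics/sz2.png

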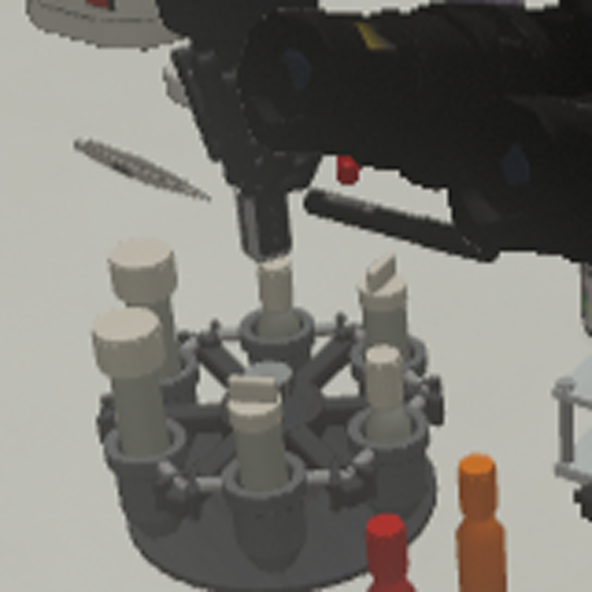

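The fingers shut just above the slim cap at (300,266): both cameras put the fingertips at about z 107, while the state reads 75. So the real fingertips are about 31 mm behind the stated TCP. I'll reopen and go lower by that much.

Request:
send_rows([
  [0,0,0.3],
  [0,0,0.3],
  [0,0,0.3],
  [0,0,0.3],
], turn=[0,0,0,0], hand=115)

```text
time: 2.6
ee_pos: [485.6, 334.4, 77.9]
eef_rot: [-36.2, 89.4, -134.9]
wrist_force: [-0.1, -0.9, 0.7]
opening: 46.6
```

Request:
send_rows([
  [0,0,-0.8],
  [0,0,-1.6],
  [0,0,-2.4],
  [0,0,-3.1],
  [0,0,-3.1],
], turn=[0,0,0,0,0])

```text
time: 3.1
ee_pos: [484.9, 333.6, 45.2]
eef_rot: [-36.1, 89.2, -134.8]
wrist_force: [-0.2, -0.4, -0.1]
opening: 46.8
```

```bash
python3 look.py 3 wrist
```

```text
3.15 [485.3 334.   45.9] jaw -98.6 [ 0.5 -0.8 -0.1] 46.8
```

View pics/wrist3.png

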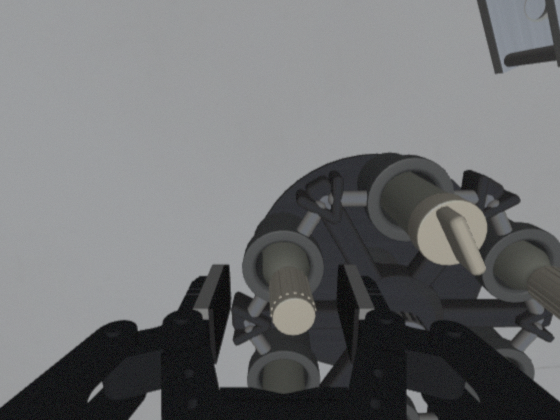

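The slim cap, at (293,316), now sits between the fingers, so I'll close.

Request:
send_rows([
  [0,0,0],
  [0,0,0],
  [0,0,0],
  [0,0,0],
  [0,0,0],
], turn=[0,0,0,0,0], hand=255)

```text
time: 3.65
ee_pos: [485.6, 334.3, 46.4]
eef_rot: [-35.5, 89.4, -134.1]
wrist_force: [-0.1, 0.9, 0.9]
opening: 13.4
```

```bash
python3 look.py 4 wrist; python3 - <<'E'
from h import *
f=pickle.load(open("wrist4.pkl","rb"))
for u,v in[(262,268),(305,268),(262,275),(305,275),(262,300),(305,300)]: print(u,v,world(f,u,v).round(1))
E
```

```text
3.7 [485.6 334.3  46.4] jaw -98.6 [0.2 0.  1.3] 13.4
262 268 [497.9 341.8  84.4]
305 268 [495.1 324.4  84.1]
262 275 [497.4 341.7  89.4]
305 275 [495.2 324.8  90.3]
262 300 [497.6 340.7 108.5]
305 300 [495.5 326.  108.8]
```

View pics/wrist4.png

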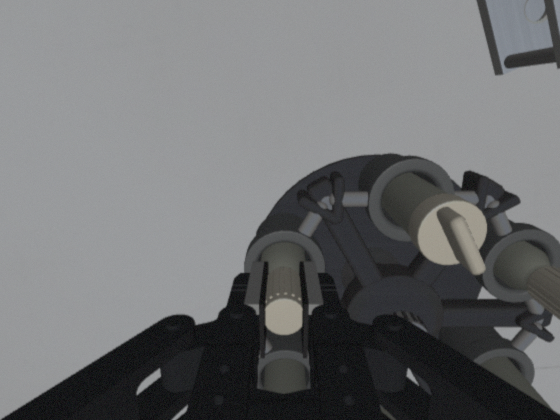

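Request:
send_rows([
  [0,0,1],
  [0,0,4],
  [0,0,7],
  [0,0,10],
  [0,0,13],
], turn=[0,0,0,0,0])

```text
time: 4.2
ee_pos: [485.3, 334.0, 178.2]
eef_rot: [-35.4, 89.4, -134.0]
wrist_force: [-0.2, 0.1, -0.4]
opening: 13.8
```

```bash
python3 look.py 5 wrist
```

```text
4.25 [488.2 336.  184.3] jaw -98.6 [1.8 1.2 3.9] 13.5
```

View pics/wrist5.png

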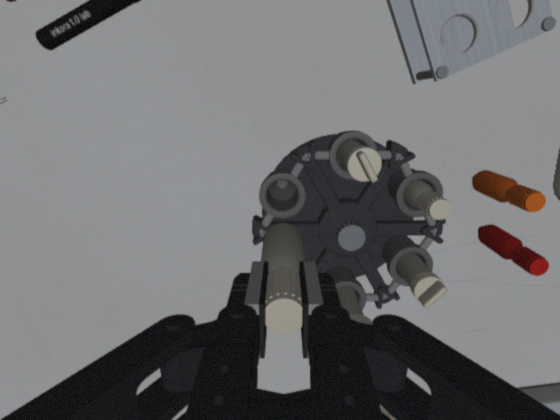

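The tube is lifted and straight, with its cap at (285,310), and its bucket at (282,195) is empty. Next is the near-left rack hole.

Request:
send_rows([
  [2.4,-3.7,0],
  [4.8,-7.4,0],
  [7.2,-11.1,0],
  [9.6,-14.9,0],
  [9.9,-15.2,0],
], turn=[0,0,0,0,0])

```text
time: 4.75
ee_pos: [588.7, 180.0, 184.5]
eef_rot: [40.0, 89.9, -58.9]
wrist_force: [0.1, 0.4, -0.9]
opening: 13.8
```

```bash
python3 look.py 6 wrist top
```

```text
4.85 [587.5 182.7 184.3] jaw -98.7 [-0.2  0.7  0.2] 14.0
```

View pics/wrist6.png

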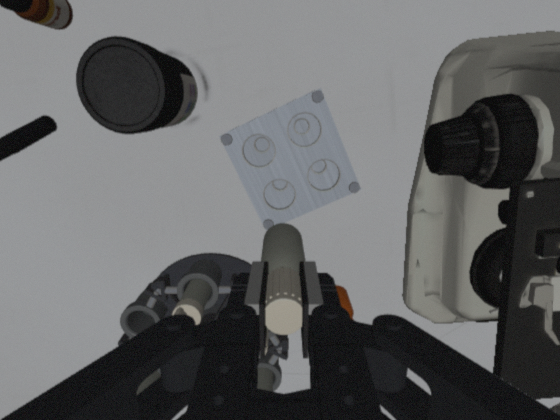

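The four rack holes appear at about (280,193), (260,150), (305,128) and (324,174). The tube tip is above and short of them in perspective.

```bash
python3 - <<'E'
from h import *
f=pickle.load(open("wrist6.pkl","rb"))
for u,v in[(280,193.5),(260,150.5),(305,129),(324,175)]: print(u,v,world(f,u,v,54).round(1))
for u,v in[(285,315),(283,232),(262,268),(305,268)]: print(u,v,world(f,u,v).round(1))
m=f["pixels"][100:250,200:380,::-1];cv2.imwrite("pics/w6z.png",cv2.resize(m,None,fx=4,fy=4,interpolation=cv2.INTER_CUBIC))
E
```

```text
280 193.5 [588.3 183.   54. ]
260 150.5 [627.7 193.8  54. ]
305 129 [639.4 154.   54. ]
324 175 [598.7 143.2  54. ]
285 315 [590.  179.5 242. ]
283 232 [599.3 178.7 180.5]
262 268 [600.8 187.2 222.7]
305 268 [598.2 169.8 223. ]
```

View pics/w6z.png

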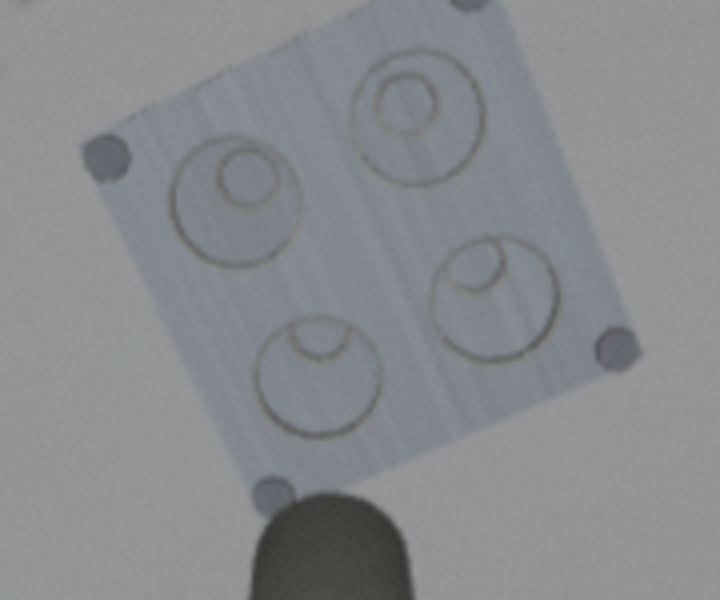

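Request:
send_rows([
  [0.05,0.05,-2.5],
  [0.05,0.05,-5],
  [0.05,0.05,-7.5],
  [0.05,0.05,-9],
  [0.05,0.05,-9.5],
], turn=[0,0,0,0,0])

```text
time: 5.35
ee_pos: [586.1, 184.0, 87.5]
eef_rot: [-30.6, 89.8, -129.2]
wrist_force: [0.2, -0.3, -1.0]
opening: 13.9
```

```bash
python3 look.py 7 wrist
```

```text
5.4 [586.6 184.   87.8] jaw -98.6 [-0.1  0.3 -1.6] 13.6
```

View pics/wrist7.png

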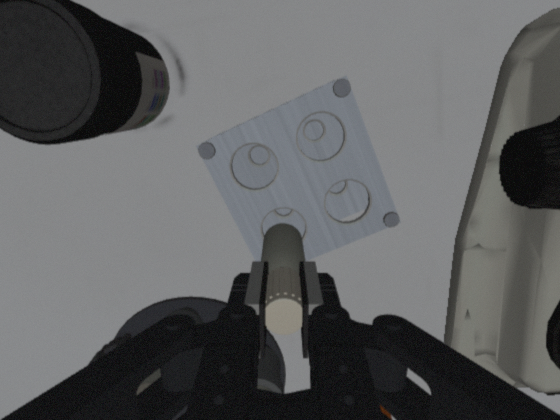

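The tip at (283,235) is just above the hole at (283,225), on line. I'm lowering it in.

Request:
send_rows([
  [0.1,-0.05,-1],
  [0.1,-0.05,-2],
  [0.1,-0.05,-3],
  [0.1,-0.05,-4],
  [0.1,-0.05,-4.8],
], turn=[0,0,0,0,0])

```text
time: 5.9
ee_pos: [587.3, 183.3, 38.7]
eef_rot: [-29.8, 89.8, -128.4]
wrist_force: [0.1, -0.4, 0.4]
opening: 13.5
```

Request:
send_rows([
  [0,0,-0.2],
  [0,0,-0.2],
], turn=[0,0])

```text
time: 6.1
ee_pos: [587.0, 183.1, 36.1]
eef_rot: [-34.0, 89.7, -132.6]
wrist_force: [0.3, 0.7, -0.9]
opening: 13.6
```

Request:
send_rows([
  [0,0,0],
  [0,0,0],
  [0,0,0],
  [0,0,0],
], turn=[0,0,0,0], hand=115)

```text
time: 6.5
ee_pos: [587.2, 183.2, 36.5]
eef_rot: [-31.1, 89.7, -129.7]
wrist_force: [0.3, -1.2, 0.6]
opening: 47.1
```

Request:
send_rows([
  [0,0,2],
  [0,0,5],
  [0,0,9],
  [0,0,11],
  [0,0,11.5],
], turn=[0,0,0,0,0])

```text
time: 7.0
ee_pos: [588.9, 184.0, 155.1]
eef_rot: [93.3, 89.8, -5.4]
wrist_force: [0.3, -0.5, -0.0]
opening: 46.8
```

```bash
python3 look.py 8 wrist top
```

```text
7.1 [587.3 183.3 152. ] jaw -98.6 [ 0.7 -0.3 -0.6] 46.9
```

View pics/wrist8.png

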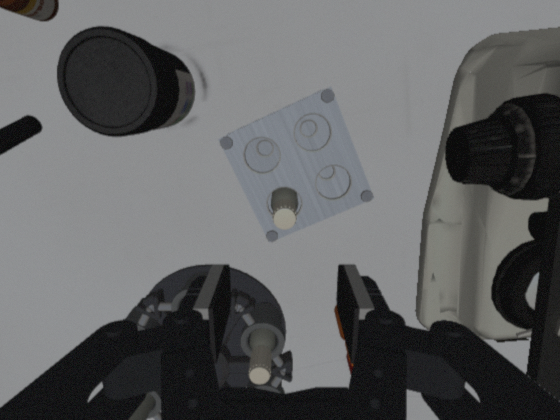

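The slim tube stands upright in the rack, cap at (285,217). Next is the winged tube at P1.

Request:
send_rows([
  [-2.6,3,0],
  [-5.2,5.9,0],
  [-7.8,8.9,0],
  [-7.8,8.9,-2],
  [-7.8,8.9,-4],
], turn=[0,0,0,0,0])

```text
time: 7.6
ee_pos: [507.6, 273.0, 110.1]
eef_rot: [-38.3, 89.7, -136.8]
wrist_force: [0.1, -0.0, 1.1]
opening: 47.0
```

```bash
python3 look.py 9 wrist;  python3 - <<'E'
from h import *
f=pickle.load(open("wrist9.pkl","rb"));print(proj(f,(509.6,272.2,104)))
E
```

```text
7.65 [505.6 270.9 105.9] jaw -98.6 [-0.7 -0.6 -2.8] 47.1
(np.float64(284.6732823435321), np.float64(245.76426973659613))
```

View pics/wrist9.png

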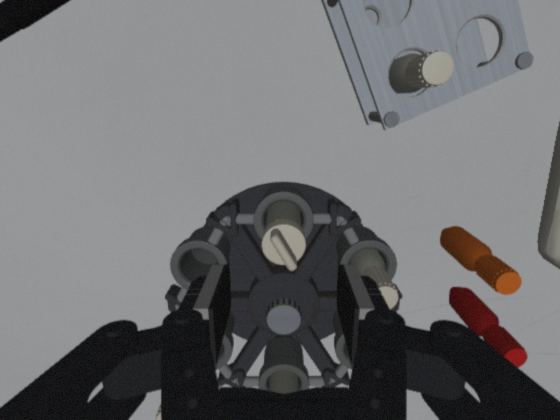

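The winged cap at (285,243) is centred between the fingers. Descending.

Request:
send_rows([
  [0.35,0.1,-1],
  [0.35,0.1,-2.5],
  [0.35,0.1,-4],
  [0.35,0.1,-5.5],
  [0.35,0.1,-5.9],
], turn=[0,0,0,0,0])

```text
time: 8.15
ee_pos: [508.1, 270.6, 44.4]
eef_rot: [-43.9, 89.0, -142.6]
wrist_force: [1.1, -0.1, -0.9]
opening: 46.9
```

Request:
send_rows([
  [0,0,0],
  [0,0,0],
  [0,0,0],
  [0,0,0],
  [0,0,0],
], turn=[0,0,0,0,0], hand=255)

```text
time: 8.65
ee_pos: [508.3, 270.8, 44.9]
eef_rot: [-44.2, 89.0, -142.9]
wrist_force: [0.3, 0.0, 0.3]
opening: 21.4
```

```bash
python3 look.py 10 wrist;  python3 - <<'E'
from h import *
f=pickle.load(open("wrist10.pkl","rb"));
for u,v in[(255,268),(312,268),(255,300),(312,300)]: print(u,v,world(f,u,v).round(1))
E
```

```text
8.7 [508.2 270.7  44.8] jaw -98.7 [ 0.   0.6 -0.2] 21.4
255 268 [521.  281.3  82.1]
312 268 [517.6 258.1  82.6]
255 300 [516.4 281.   99. ]
312 300 [513.6 260.1 100. ]
```

View pics/wrist10.png

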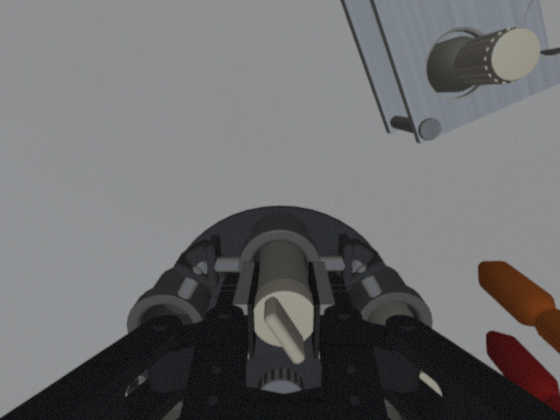

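Request:
send_rows([
  [0,0,1.5],
  [0,0,4],
  [0,0,6.5],
  [0,0,8],
  [0,0,8],
], turn=[0,0,0,0,0])

```text
time: 9.2
ee_pos: [509.6, 271.9, 127.6]
eef_rot: [-44.9, 89.4, -143.5]
wrist_force: [-0.5, 0.9, 0.3]
opening: 21.2
```

Request:
send_rows([
  [-0.9,2,0],
  [-1.7,4,0],
  [-2.4,6.1,0],
  [-2.4,6.1,0],
], turn=[0,0,0,0])

```text
time: 9.6
ee_pos: [484.6, 334.5, 126.4]
eef_rot: [-45.6, 89.3, -144.1]
wrist_force: [0.3, -0.9, 0.2]
opening: 21.7
```

```bash
python3 look.py 11 wrist
```

```text
9.65 [484.7 333.3 126.3] jaw -98.6 [ 0.4 -1.  -0.2] 21.3
```

View pics/wrist11.png

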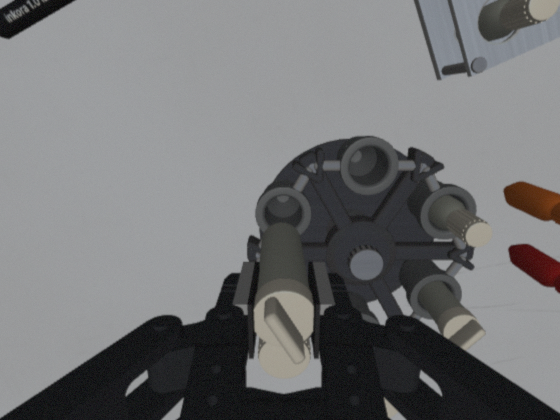

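The empty bucket is at (283,205), in line with the held tube. Lowering.

Request:
send_rows([
  [0,0,-1],
  [0,0,-3],
  [0,0,-5],
  [0,0,-6.5],
  [0,0,-7.6],
], turn=[0,0,0,0,0])

```text
time: 10.15
ee_pos: [484.0, 331.5, 48.0]
eef_rot: [-42.9, 89.1, -141.5]
wrist_force: [-0.1, -0.2, -0.0]
opening: 21.4
```

Request:
send_rows([
  [0,0,-0.2],
  [0,0,-0.2],
], turn=[0,0])

```text
time: 10.35
ee_pos: [484.1, 331.3, 45.6]
eef_rot: [-42.6, 89.0, -141.2]
wrist_force: [0.6, -0.5, -1.1]
opening: 21.5
```

Request:
send_rows([
  [0,0.05,0],
  [0,0.05,0],
  [0,0.05,0],
  [0,0.05,0],
], turn=[0,0,0,0], hand=115)

```text
time: 10.75
ee_pos: [484.2, 331.8, 46.0]
eef_rot: [-42.9, 89.1, -141.6]
wrist_force: [-0.5, 0.3, 0.2]
opening: 47.0
```

Request:
send_rows([
  [0,0,1.5],
  [0,0,4],
  [0,0,7],
  [0,0,10],
  [0,0,11],
], turn=[0,0,0,0,0])

```text
time: 11.25
ee_pos: [485.7, 333.0, 159.9]
eef_rot: [-44.8, 89.5, -143.4]
wrist_force: [1.3, 0.4, -0.2]
opening: 46.9
```

```bash
python3 look.py 12 wrist; python3 - <<'E'
from h import *
f=pickle.load(open("wrist12.pkl","rb"));W=cloud(f);z=W[...,2]
for n,c in [("P0",(485.5,333.7)),("P5",(420.2,343.5)),("P4",(379.1,291.9)),("rack",(587.2,183.6))]:
    m=(np.hypot(W[...,0]-c[0],W[...,1]-c[1])<20)&(z>66)&(z<135); P=W[m]
    if len(P)==0: continue
    q=P[P[:,2]>P[:,2].max()-6]; print(n,np.percentile(P[:,2],99.5).round(1),q[:,:2].mean(0).round(1),len(q))
E
```

```text
11.3 [485.7 333.  160. ] jaw -98.7 [ 0.4 -0.4  1. ] 46.9
P0 116.0 [487.5 334.5] 267
P5 128.3 [421.7 343.6] 1500
P4 128.1 [381.3 304.2] 190
rack 92.7 [586.7 185.1] 693
```

View pics/wrist12.png

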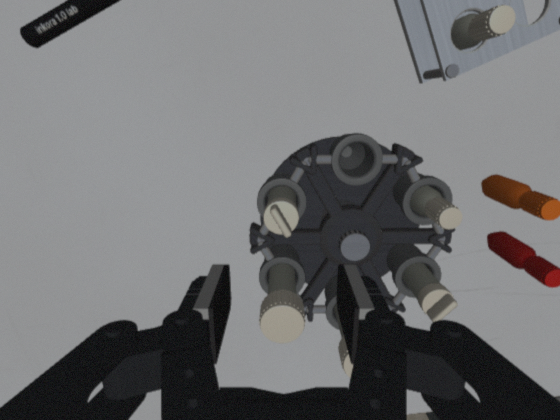

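P0 now holds a winged tube, top at z 116, which is fully seated. Next the wide tube at P5.

Request:
send_rows([
  [-2.2,0.4,0],
  [-4.4,0.7,0],
  [-6.55,1.05,0],
  [-6.55,1.05,-1],
  [-6.55,1.05,-2],
], turn=[0,0,0,0,0])

```text
time: 11.8
ee_pos: [419.7, 343.4, 138.7]
eef_rot: [-45.7, 89.4, -144.3]
wrist_force: [0.4, 0.0, 0.2]
opening: 47.1
```

```bash
python3 look.py 13 wrist;  python3 - <<'E'
from h import *
f=pickle.load(open("wrist13.pkl","rb"));print(proj(f,(420.2,343.5,128)))
E
```

```text
11.85 [419.1 342.3 136.5] jaw -98.7 [-1.  -0.7 -0.5] 46.8
(np.float64(283.24684327742085), np.float64(245.13337575507938))
```

View pics/wrist13.png

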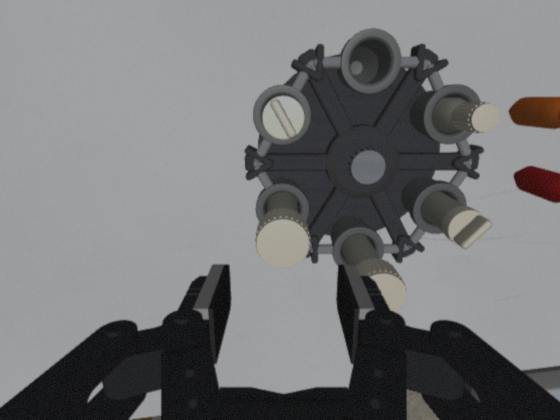

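The wide cap at (283,243) is centred between the fingers. Descending.

Request:
send_rows([
  [0.15,0.15,-1.5],
  [0.15,0.15,-3],
  [0.15,0.15,-5],
  [0.15,0.15,-6.7],
  [0.15,0.15,-7],
], turn=[0,0,0,0,0])

```text
time: 12.35
ee_pos: [420.0, 341.8, 63.3]
eef_rot: [-38.4, 88.8, -137.2]
wrist_force: [0.6, -0.0, 0.3]
opening: 46.8
```

Request:
send_rows([
  [0,0,0],
  [0,0,0],
  [0,0,0],
  [0,0,0],
  [0,0,0],
], turn=[0,0,0,0,0], hand=255)

```text
time: 12.85
ee_pos: [420.2, 342.1, 63.9]
eef_rot: [-39.2, 88.9, -137.9]
wrist_force: [0.3, -0.1, -0.8]
opening: 27.5
```

```bash
python3 look.py 14 wrist;  python3 - <<'E'
from h import *
f=pickle.load(open("wrist14.pkl","rb"));
for u,v in[(248,268),(319,268),(248,290),(319,290)]: print(u,v,world(f,u,v).round(1))
E
```

```text
12.9 [420.1 342.   63.8] jaw -98.8 [0.5 0.6 0.7] 28.3
248 268 [433.7 355.4 101.8]
319 268 [429.2 326.7 101.9]
248 290 [428.3 355.7 109.9]
319 290 [424.  328.2 110.2]
```

View pics/wrist14.png

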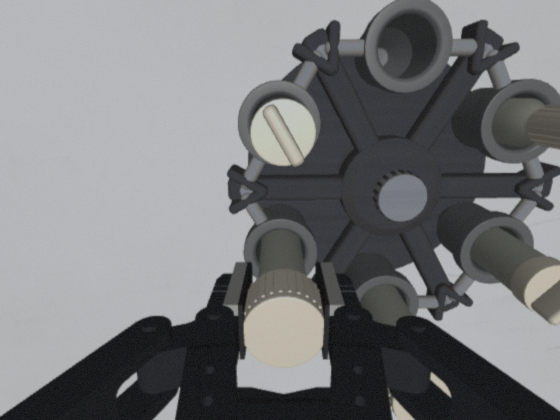

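Request:
send_rows([
  [0,0,1.5],
  [0,0,4.5],
  [0,0,8],
  [0,0,11],
  [0,0,11],
], turn=[0,0,0,0,0])

```text
time: 13.4
ee_pos: [422.2, 344.3, 179.0]
eef_rot: [-45.5, 89.5, -144.2]
wrist_force: [0.1, 0.3, -0.1]
opening: 27.8
```

Request:
send_rows([
  [2.5,-2,0],
  [5,-4,0],
  [7.5,-6,0],
  [8.94,-7.13,0],
  [8.94,-7.13,0],
], turn=[0,0,0,0,0])

```text
time: 13.9
ee_pos: [512.6, 271.4, 178.1]
eef_rot: [-44.6, 89.4, -143.5]
wrist_force: [-0.3, -0.6, -1.7]
opening: 28.0
```

```bash
python3 look.py 15 wrist
```

```text
13.95 [511.7 272.1 178.2] jaw -98.8 [-0.9  0.2 -0.7] 27.6
```

View pics/wrist15.png

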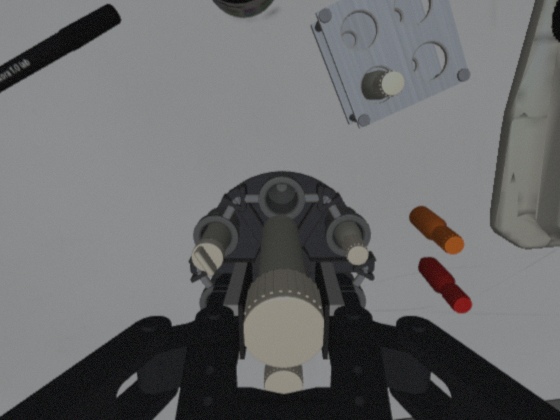

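The bucket at (283,200) is straight under the tube. Lowering in two stages.

Request:
send_rows([
  [-0.2,-0.05,-2],
  [-0.2,-0.05,-4.5],
  [-0.2,-0.05,-6.5],
  [-0.2,-0.05,-8],
  [-0.2,-0.05,-8.5],
], turn=[0,0,0,0,0])

```text
time: 14.45
ee_pos: [508.0, 271.5, 91.2]
eef_rot: [-46.1, 89.2, -144.9]
wrist_force: [0.2, -0.4, -0.5]
opening: 27.6
```

Request:
send_rows([
  [0,0,-1],
  [0,0,-2],
  [0,0,-2.5],
  [0,0,-2.7],
], turn=[0,0,0,0])

```text
time: 14.85
ee_pos: [507.9, 271.5, 63.8]
eef_rot: [-45.7, 89.2, -144.5]
wrist_force: [0.0, 0.1, 0.1]
opening: 28.0
```

Request:
send_rows([
  [0,0,0],
  [0,0,0],
  [0,0,0],
  [0,0,0],
], turn=[0,0,0,0], hand=115)

```text
time: 15.25
ee_pos: [508.1, 271.6, 64.2]
eef_rot: [-46.2, 89.2, -145.0]
wrist_force: [-0.3, 0.2, 0.3]
opening: 47.0
```

Request:
send_rows([
  [0,0,1.5],
  [0,0,4],
  [0,0,7],
  [0,0,9],
  [0,0,9],
], turn=[0,0,0,0,0])

```text
time: 15.75
ee_pos: [509.9, 272.9, 158.0]
eef_rot: [-48.7, 89.6, -147.5]
wrist_force: [-0.8, -0.3, -0.5]
opening: 46.9
```

Request:
send_rows([
  [1.9,-2.2,0],
  [3.8,-4.4,0],
  [5.7,-6.6,0],
  [7.8,-8.7,0],
  [7.8,-8.7,0],
], turn=[0,0,0,0,0])

```text
time: 16.25
ee_pos: [589.1, 183.4, 156.5]
eef_rot: [-47.6, 89.5, -146.6]
wrist_force: [-0.1, 0.2, 0.6]
opening: 47.0
```

```bash
python3 look.py 16 wrist top; python3 - <<'E'
from h import *
for g in("wrist16","top16"):
  f=pickle.load(open(g+".pkl","rb"));W=cloud(f);z=W[...,2]
  for n,c in [("P0",(485.5,333.7)),("P1",(509.6,272.2)),("rack",(587.2,183.6))]:
    m=(np.hypot(W[...,0]-c[0],W[...,1]-c[1])<20)&(z>66)&(z<135); P=W[m]
    if len(P)<5: continue
    q=P[P[:,2]>P[:,2].max()-6]; print(g,n,np.percentile(P[:,2],99.5).round(1),np.array(cv2.minEnclosingCircle(q[:,:2].astype(np.float32))[0]).round(1),len(q))
  print(proj(f,(587.2,183.6,92)))
E
```

```text
16.35 [587.6 185.2 156.7] jaw -98.8 [-0.5 -0.5 -0.2] 46.9
wrist16 P0 115.9 [486.9 335.2] 10
wrist16 rack 92.5 [586.8 183.8] 432
(np.float64(283.36756934382134), np.float64(217.8861161918156))
top16 P1 131.7 [508.5 272.4] 221
top16 rack 95.9 [586.2 183.6] 64
(np.float64(268.92574783583467), np.float64(181.38863635042017))
```

View pics/wrist16.png

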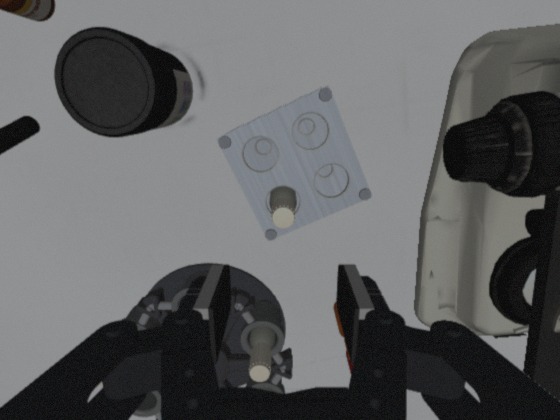

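The slim cap at (284,215) is in the expected place. I'm descending for it.

Request:
send_rows([
  [0,-0.1,-3],
  [0,-0.1,-6],
  [0,-0.1,-9],
  [0,-0.1,-11.5],
  [0,-0.1,-12.1],
], turn=[0,0,0,0,0])

```text
time: 16.85
ee_pos: [584.5, 183.8, 32.2]
eef_rot: [-53.9, 89.1, -152.7]
wrist_force: [-0.1, -1.3, 0.5]
opening: 46.8
```

Request:
send_rows([
  [0,0,0],
  [0,0,0],
  [0,0,0],
  [0,0,0],
  [0,0,0],
], turn=[0,0,0,0,0], hand=255)

```text
time: 17.35
ee_pos: [585.1, 184.2, 33.3]
eef_rot: [-54.5, 89.3, -153.3]
wrist_force: [-1.2, -0.6, 1.3]
opening: 13.6
```

Request:
send_rows([
  [0,0,1],
  [0,0,4],
  [0,0,8],
  [0,0,12],
  [0,0,15],
], turn=[0,0,0,0,0])

```text
time: 17.85
ee_pos: [585.9, 184.3, 187.4]
eef_rot: [-51.9, 89.5, -150.7]
wrist_force: [-0.2, 0.3, 0.2]
opening: 13.3
```

```bash
python3 look.py 17 wrist
```

```text
17.9 [588.7 185.2 192.9] jaw -98.7 [1.9 1.3 3.6] 13.5
```

View pics/wrist17.png

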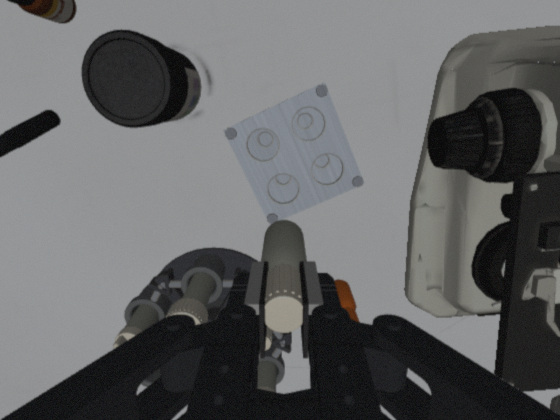

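Request:
send_rows([
  [-3.3,3.1,0],
  [-6.6,6.2,0],
  [-9.9,9.3,0],
  [-13.2,12.4,0],
  [-16.5,15.5,0],
], turn=[0,0,0,0,0])

```text
time: 18.4
ee_pos: [422.4, 341.0, 193.9]
eef_rot: [97.1, 89.9, -1.6]
wrist_force: [-0.4, -0.1, -0.9]
opening: 13.8
```

Request:
send_rows([
  [0,0,0],
  [0,0,0],
], turn=[0,0])

```text
time: 18.6
ee_pos: [421.7, 341.8, 194.8]
eef_rot: [113.4, 89.8, 14.8]
wrist_force: [-0.8, 0.0, 0.2]
opening: 13.9
```

```bash
python3 look.py 18 wrist; python3 - <<'E'
from h import *
for g in("wrist18",):
  f=pickle.load(open(g+".pkl","rb"));W=cloud(f);z=W[...,2]
  for n,c in [("P0",(485.5,333.7)),("P1",(509.6,272.2)),("rack",(587.2,183.6))]:
    m=(np.hypot(W[...,0]-c[0],W[...,1]-c[1])<20)&(z>66)&(z<145); P=W[m]
    if len(P)<5: continue
    q=P[P[:,2]>P[:,2].max()-6]; print(g,n,np.percentile(P[:,2],99.5).round(1),np.array(cv2.minEnclosingCircle(q[:,:2].astype(np.float32))[0]).round(1),len(q))
E
```

```text
18.65 [422.4 341.1 194.5] jaw -98.7 [ 0.3 -0.7 -0.7] 13.8
wrist18 P0 116.3 [485.3 333.4] 231
wrist18 P1 128.9 [508.9 273.7] 1990
```

View pics/wrist18.png

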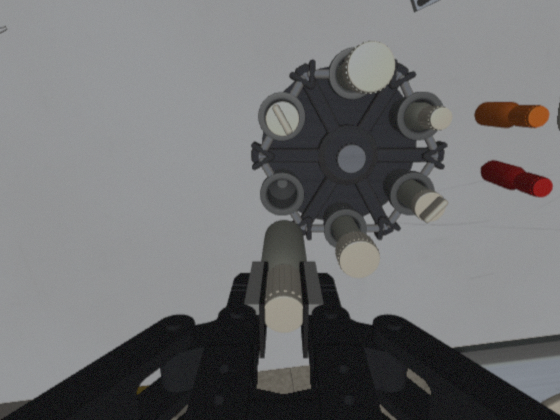

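P1's wide cap reads top z 128.9, so it is seated. The empty bucket for the slim tube is at (283,193).

Request:
send_rows([
  [-0.2,0.25,-2],
  [-0.2,0.25,-4.5],
  [-0.2,0.25,-7],
  [-0.2,0.25,-8.5],
  [-0.2,0.25,-8.8],
], turn=[0,0,0,0,0])

```text
time: 19.15
ee_pos: [420.6, 341.3, 104.5]
eef_rot: [17.2, 89.8, -81.6]
wrist_force: [-1.2, 1.1, -0.5]
opening: 13.6
```

```bash
python3 look.py 19 wrist
```

```text
19.2 [420.9 342.  105.3] jaw -98.8 [-0.6 -0.3 -0.1] 13.7
```

View pics/wrist19.png

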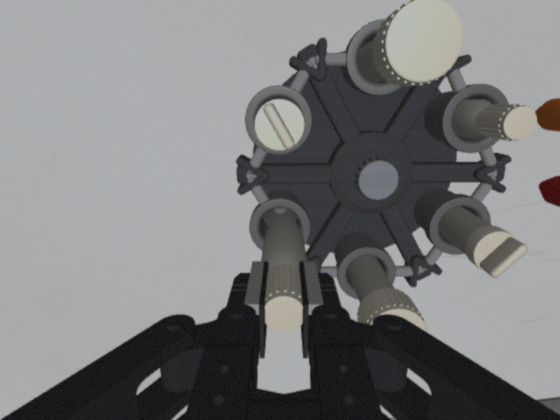

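Tip is over its bucket mouth at (280,225). The wide cap at (390,320) is near the right finger, so I'll open only partway on release.

Request:
send_rows([
  [-0.1,0.1,-1.5],
  [-0.1,0.1,-3],
  [-0.1,0.1,-4.5],
  [-0.1,0.1,-5.5],
  [-0.1,0.1,-5.8],
], turn=[0,0,0,0,0])

```text
time: 19.7
ee_pos: [420.1, 342.8, 47.2]
eef_rot: [41.7, 89.9, -57.2]
wrist_force: [-2.9, 0.4, 3.2]
opening: 14.0
```

```bash
python3 look.py 20 wrist
```

```text
19.75 [420.1 342.9  47.2] jaw -98.9 [-1.7  1.  -1.7] 13.5
```

View pics/wrist20.png

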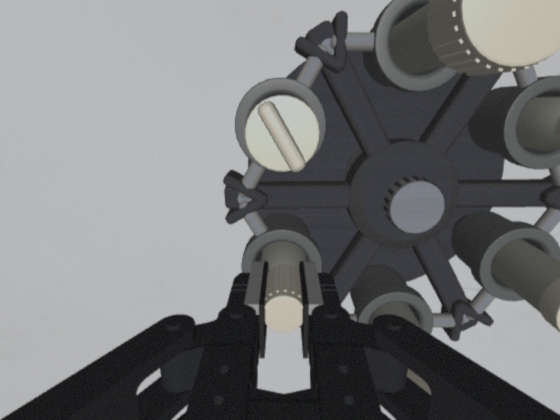

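Request:
send_rows([
  [0,0,0],
  [0,0,0],
  [0,0,0],
  [0,0,0],
], turn=[0,0,0,0], hand=165)

```text
time: 20.15
ee_pos: [420.4, 343.0, 47.6]
eef_rot: [64.4, 89.9, -34.4]
wrist_force: [-0.2, 0.4, 0.1]
opening: 30.2
```

Request:
send_rows([
  [0,0,1.5],
  [0,0,4],
  [0,0,7],
  [0,0,10],
  [0,0,13],
], turn=[0,0,0,0,0])

```text
time: 20.65
ee_pos: [420.4, 342.8, 179.1]
eef_rot: [71.1, 89.8, -27.8]
wrist_force: [0.1, 0.9, -0.9]
opening: 30.0
```

Request:
send_rows([
  [-1,3,0],
  [-3,7,0],
  [-5,11,0],
  [-6,15,0],
  [-6,15,0],
], turn=[0,0,0,0,0])

```text
time: 21.15
ee_pos: [359.1, 497.0, 178.6]
eef_rot: [99.7, 89.8, 1.1]
wrist_force: [-0.1, -0.3, 0.1]
opening: 30.0
```

```bash
python3 look.py 21 top scene wrist; python3 - <<'E'
from h import *
B=np.array([[485.5,333.7],[509.6,272.2],[468.4,220.7],[403.2,230.5],[379.1,291.9],[420.2,343.5]])
for g in("f0","top21","wrist21"):
  f=pickle.load(open(g+".pkl","rb"));f=f.get("top",f);W=cloud(f);z=W[...,2]
  for n,c in enumerate(B):
    m=(np.hypot(W[...,0]-c[0],W[...,1]-c[1])<20)&(z>66)&(z<145); P=W[m]
    if len(P)<5: continue
    q=P[P[:,2]>np.percentile(P[:,2],98)-4]; print(g,n,np.percentile(P[:,2],99).round(1),np.array(cv2.minEnclosingCircle(q[:,:2].astype(np.float32))[0]).round(1),len(q))
f=pickle.load(open("top21.pkl","rb"));W=cloud(f);m=(W[...,2]>90)&(W[...,2]<103)&(np.hypot(W[...,0]-690,W[...,1]-277)<60);print("jar",cv2.minEnclosingCircle(W[m][:,:2].astype(np.float32)))
im=f["pixels"][200:325,145:320,::-1]; cv2.imwrite("pics/topz21.png",cv2.resize(im,None,fx=4.5,fy=4.5,interpolation=cv2.INTER_CUBIC))
E
```

```text
21.3 [360.2 492.3 178.8] jaw -98.9 [-0.4  0.5  0.1] 30.2
f0 0 106.8 [484.8 334. ] 64
f0 1 118.2 [509.2 271.7] 37
f0 2 107.2 [468.2 221.1] 65
f0 3 118.4 [403.  230.3] 39
f0 4 130.9 [378.7 292.1] 246
f0 5 131.3 [420.  343.4] 230
top21 0 117.5 [485.4 331.8] 41
top21 1 131.1 [508.7 272.7] 215
top21 2 107.1 [468.6 220.4] 67
top21 3 118.0 [402.2 230.2] 39
top21 4 130.6 [379.5 291.4] 253
top21 5 106.7 [420.6 343. ] 74
wrist21 0 97.8 [474.1 336.4] 25
wrist21 4 113.3 [378.7 304.8] 139
wrist21 5 104.2 [421.2 342.8] 547
jar ((690.0833740234375, 276.5184326171875), 32.74011993408203)
```

View pics/topz21.png

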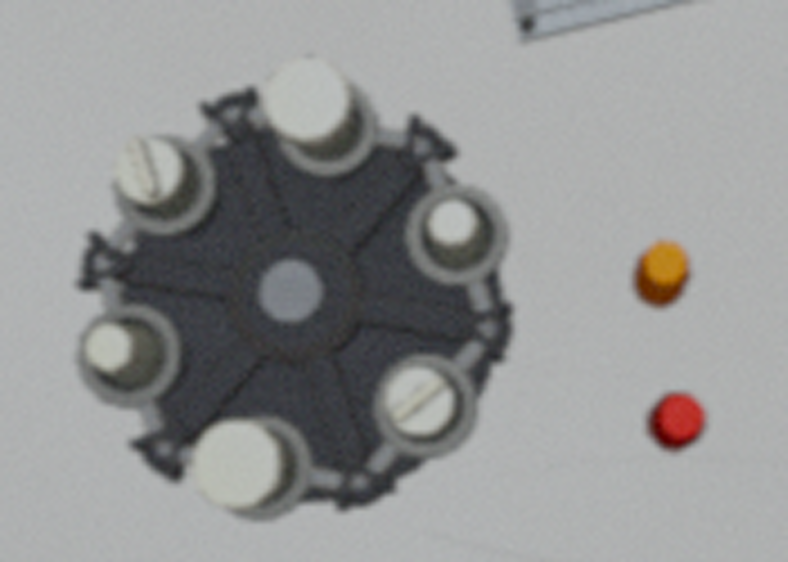

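View pics/scene21.png

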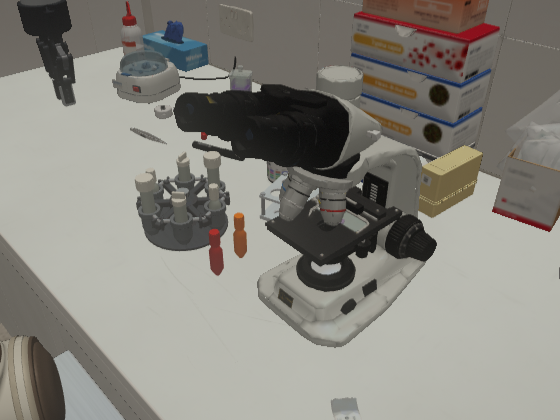

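The zoomed top view shows every twin pair across the hub at (290,290). The wide caps are at (308,100) and (240,462), the winged at (150,170) and (420,400), and the slim at (107,347) and (453,222). The cap heights match the seated ones from the start, the jar hasn't moved, and the gripper is clear of everything.

```bash
python3 -c "
from plant import arm
print(arm.close_job())"
```

```text
the job is handed in; nothing more can be done
None
```

The rotor is balanced and the job is handed in at about 21 s of robot time. All six buckets are full, and each tube sits across the hub from its twin.

**What I did:** I parked one slim tube in the rack. Then I moved a winged tube into its bucket and a wide tube into the winged tube's old bucket. The parked slim tube went into the bucket the wide tube had left.

**Last checks:**
- **Seating:** in the top camera, all six cap heights are within 1 mm of what the same kind of tube read at the start. Caps sit within about 2 mm of the bucket centres.
- **Jar and look-alikes:** the jar is within 1 mm of where it began. The orange and red tubes look unmoved in the pictures, though I didn't measure them again.
- **Robot:** the gripper was open and well clear of everything. The wrist-force readings I saw stayed under about 6 N.

**What disagreed:**
- **Fingertip position:** the state's TCP was about 31–38 mm below the real fingertips as seen by both cameras. My first close therefore shut on nothing, just above a slim cap, at about 5 N. I corrected the height for every later grasp.
- **Height readings:** at the very top edge of the caps, the top camera read 2–3 mm high, equally before and after the moves. I therefore compared before and after rather than using absolute values. The wrist camera gave true seated heights for all three moved tubes (116, 128.9 and 104.2 mm).

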